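Park the compressor carriage at the mark

ROBOT

A 6-joint arm with a two-finger parallel gripper is mounted at the origin on the work surface. World frame = base frame: x ahead of the robot, y to its left, z up, the work surface at z = 0. Lengths are in mm, angles in degrees, forces in N, time in s.
With the tool pointing down it reaches from about 350 to 850 mm from the base axis. Payload 8.1 kg.
Tool frame: the origin (TCP) lies on the centre line of the jaws, within the pads' length; the fingertips stand 19 mm ahead of it and the grasp point (between the pads) is the TCP; z points along the fingers, y is the direction in which the jaws open and shut (so a half turn about z gives the same grasp; the last joint's range is limited). The gripper opens to 85 mm and grips with 20 to 120 N. Pads are 22 mm wide; open, the fingers measure 114 mm over their backs; the gripper's body (76 mm by 85 mm) begins 54 mm behind the grasp point. The pads swing forward as they close: fully open they stand 13 mm farther back than shut.
Start: joints at [-81.268, 7.471, 85.268, -0, 87.261, -4.893], TCP at [141.359, -583.115, 250.292] pointing down, gripper open.
Joint ranges: [-169.43, 169.43], [-51.17, 129.36], [1.28, 143.12], [-76.62, 256.62], [0, 156.53], [-152.29, 152.29]. Speed limits (degrees/s): [136.94, 136.94, 159.86, 180, 180, 180].

INTERFACE

Orientations are given as [roll, pitch, yaw] about the fixed x, y, z axes, in that order (R = Rz(yaw) Ry(pitch) Rx(roll)).
In Python, from bench import r, viewer gives the robot as it stands.
- The arm moves only by the tool carry_out, never from a script. Its argument "commands" is a list that holds one entry, the list of rows, each a list of 7 numbers: the finger opening in mm, from 0 to 85.4, then the shift along the tool's x, y, z in mm, then the turn, a rotation vector about the tool's x, y, z in degrees. A call has 1 to 5 rows; each row is the pose to reach, as a shift and turn from the pose commanded when the call began, along the tool's axes at that moment; what a row does not reach only later rows make up. A row lasts 1/8 s, in which the tool goes at most 62.5 mm and 10.7 degrees, less where a joint would pass 70% of its speed; a pose out of reach is approached as far as the arm can. A call with a gripper value outside its range is refused whole. The fingers move at their own pace and stop on an object; "grip_force" is the grip in N (left out, the last holds). Time passes only in rows, so rows that repeat a pose let the fingers close. It gives the time, the measured TCP pose, the force and the opening at its end, in the units of the state.
- r.sense(): the state, without advancing time (a new reading comes with each control period).
- viewer.snapshot(name): name is "scene" or "top" or "wrist"; returns the picture (400x640x3 uint8, red, green, blue); there is no depth.
- viewer.calibration(name): a dict with "camera_matrix" (3x3 intrinsics, pixels), "rvec" (rotation vector, rad) and "tvec" (3), from world to camera coordinates, as OpenCV has them. Camera axes: x right, y down, z forward; pixel columns grow to the right and rows downward; lengths in mm; the calibration is good to about 2 mm. The wrist camera is an equidistant fisheye: a pixel r from the principal point sees the ray r / f radians off the axis. A picture is of the moment at which its call begins: read the wrist's pose just before it. calibration takes no time and is no camera call; for the wrist camera it gives the pose at the moment of the call.
- r.hand_in(): hands the job in, once; it reports no verdict.
The state is a dict: "time": time; "joint_pos": joint angles; "qd": joint speeds; "joint_efforts": joint torques, N m; "tool_pos": TCP position; "tcp_rot": TCP orientation; "ft_force": force on the tool from outside, world axes, zero at the start; "wrist_torque": the same for the moment, N m; "finger_gap": finger opening in mm.
Only numpy, scipy, OpenCV 4.12 (cv2) and the standard library are available. Lean on these libraries where they do the work, as an engineer would, in place of code of your own. Each camera call takes 0.05 s, during which the arm holds its last target. There are 200 camera calls.

TASK

Send the blue compressor carriage briskly (at some 7 cm/s or more) along its low-friction rail by pushing its sprung yellow bumpers, and brake it to rest with its white line level with the green mark, never letting it strike the red stop. Touch the carriage only on the black end faces of the bumpers, gently, so that no bumper is pushed right in, and leave it standing there free.

Things in the scene. Friction and masses are not known exactly. Their poses are not given: they have to be found in the camera images.
- rail: Fixed transfer rail lying on the bench: grey bed 240 mm wide, 840 mm long, 12 mm thick, with two steel rails on it (tops at 28 mm). Origin on the bench surface on the rail's centre line; its own y axis is the direction of travel towards the red stop, x across the rail away from the robot, z up. Level.
- carriage (a joint): Carriage position along the rail's y axis (m): 0 over the rail's origin, growing towards the red stop; +0.27 hits the red stop, -0.27 the black one. Moving mass nominally 5.0 kg (load 3.8, which varies +-30 percent), drag nominally 0.6 N per m/s plus 0.01 N dry friction: it coasts for many seconds.
- carriage_index (a point): Point on top of the blue housing (100 mm above the bench) at the carriage's centre, where the white line crosses; it should end level with the mark along the rail. Housing 150 mm across (x), 180 mm along the rail (y), 38 to 100 mm high; on it a black compressor, diameter 110 mm, up to 191 mm high.
- bumper_rear (a joint): How far the rear bumper (-y end, away from the red stop) is pressed in (m): 0 free, 0.05 fully in on its hard stop. Spring 30 N/m (0.3 N per 10 mm), damping 0.8 N per m/s, no preload, moving part 100 g. Lightly damped: the carriage bounces off anything that stands still (about 2.5 s per free cycle).
- bumper_front (a joint): The same for the front bumper, on the +y end facing the red stop: pressing it towards -y brakes the carriage.
- rear_bumper: Rear bumper: yellow sleeve with a black end face. Origin at the centre of the end face, 67 mm above the bench; face 100 mm across, 50 mm high (42 to 92 mm above the bench), looking along -y of the rail. Free, it stands 145 mm from the carriage centre, 55 mm beyond the blue housing; it moves in when pressed. Axes as rail.
- front_bumper: Front bumper, the same at the +y end: origin at the centre of its black end face, free 145 mm from the carriage centre, looking along +y of the rail (towards the red stop). Axes as rail.
- load: The blue housing with the black compressor, riding on the carriage (origin on the bench level at the carriage's centre, axes as rail). The robot must not touch it.
- mark: Fixed green mark clamped on the rail's bed: two green blocks 28 x 12 mm, up to 34 mm above the bench, 105 mm either side of the rail's centre line, joined by a green stripe. Origin on the rail's centre line, 12 mm above the bench; y axis along the rail. Its place along the rail differs from run to run.
- stop_face (a point): Face of the low red stop (60 mm wide, 30 mm high) between the rails at the +y end, on the rail's centre line, 362 mm along the rail's y from its origin; the carriage's underframe hits it at joint value +0.27. It is low enough for fingers working at bumper height to pass above it.
- screwdriver: Bystander: orange-handled screwdriver lying beyond the rail; leave it alone.
- valve: Bystander: brass valve body, 36 mm in diameter, 48 mm high, standing beyond the rail; leave it alone.
- oil: Bystander: red can 60 mm in diameter, 130 mm high, standing beyond the rail; leave it alone.

How it is judged:
By the outcome, as a careful person would: the job done as asked, in the order asked, and still so for the second after the job is handed in, with the robot touching nothing.
It also fails if it takes over 35 s, if anything falls off the work surface, if the arm or the gripper's body presses on something with over 40 N, if the wrist force passes 120 N, or if a joint passes its speed limit or range.

## Working session

There is one attempt and no reset: what is moved stays moved. The work goes in short steps, Python scripts to look and compute and a tool call to move; the robot and the scene stay as the last step left them, time stands still between calls to the robot, and variables do not carry over. Pictures are saved under pics/ and viewed, about 8 in all and at most 12, crops included, and the job is handed in when it is done.

Besides the shell and the picture viewer there is one more tool, called after "Call:" in YAML: its name, and indented under it one key for each argument. carry_out: Moves the arm, as the interface text tells. Its arguments: {"type":"object","properties":{"commands":{"type":"array","items":{"type":"array","items":{"type":"array","items":{"type":"number"}}}},"grip_force":{"type":"number"}},"required":["commands"]}

```bash
mkdir -p pics; ls; python3 - <<'E'
from bench import r, viewer
import cv2,numpy as np
s=r.sense();print(s)
a=viewer.snapshot("top");b=viewer.snapshot("scene")
cv2.imwrite("pics/top.png",a[...,::-1]);cv2.imwrite("pics/scene.png",b[...,::-1])
for n in("top","scene"):print(n,viewer.calibration(n))
print(r.sense()["time"])
E
```

```text
pics
{'time': 0.0, 'joint_pos': array([-8.12698573e+01,  7.51535519e+00,  8.53284178e+01,  1.16871017e-03,
        8.72611132e+01, -4.89320776e+00]), 'qd': array([ 0.00106301, -0.01223337,  0.02231027, -0.00992941,  0.00788346,
       -0.03316832]), 'joint_efforts': array([-1.67525868e-03, -5.69396389e+01, -5.00557995e+01, -4.07881880e-04,
        1.44922215e-02,  1.80596112e-05]), 'tool_pos': array([ 141.27316325, -582.61209906,  249.25007375]), 'tcp_rot': array([-1.79895596e+02, -1.01096832e-02,  1.36232844e+01]), 'ft_force': array([-0.32241445,  0.01587759,  0.1867687 ]), 'wrist_torque': array([ 0.07594345, -0.01865697, -0.01578246]), 'finger_gap': 85.42231816821774}
top {'camera_matrix': array([[441.76944742,   0.        , 323.41511971],
       [  0.        , 441.76944742, 198.41354527],
       [  0.        ,   0.        ,   1.        ]]), 'rvec': array([ 2.23078679, -2.19001589,  0.0949143 ]), 'tvec': array([  37.70664088,  630.96347946, 1027.36413477])}
scene {'camera_matrix': array([[414.26327904,   0.        , 318.60757618],
       [  0.        , 414.26327904, 201.94780801],
       [  0.        ,   0.        ,   1.        ]]), 'rvec': array([ 2.14166657,  1.17270817, -0.44651572]), 'tvec': array([-414.93729346, -306.63922103, 1391.44822353])}
0.1
```

View pics/top.png

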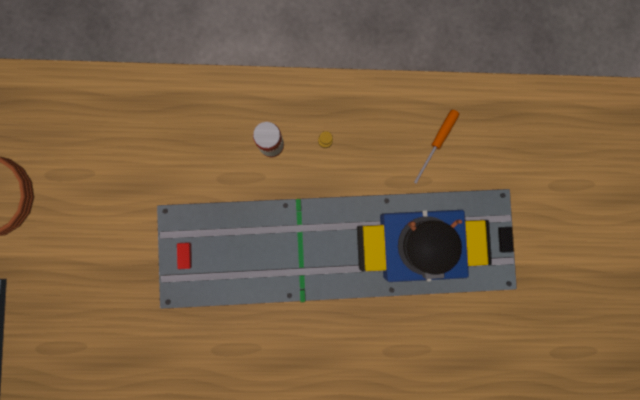

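View pics/scene.png

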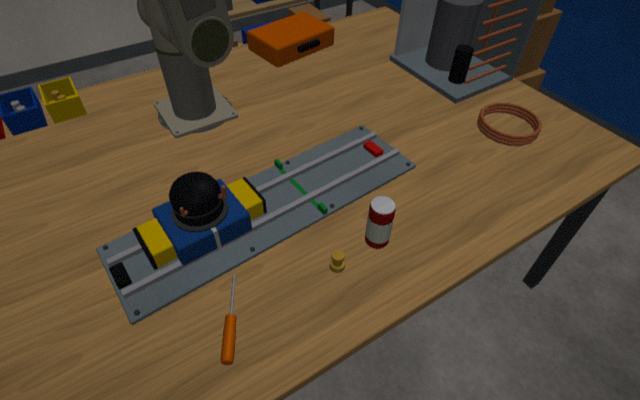

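The top view shows the rail bed corners at about (158,206), (509,189), (516,289) and (161,307), the green stripe at about x=300 and the carriage centre at about x=427. The red stop is at the left (183,256). The scene view agrees.

```bash
cat > h.py <<'E'
from bench import r, viewer
import cv2,numpy as np,json,os
C=viewer.calibration("top");K=C["camera_matrix"];R=cv2.Rodrigues(C["rvec"])[0];t=C["tvec"]
def unproj(px,z):
    p=np.c_[np.asarray(px,float),np.ones(len(px))]@np.linalg.inv(K).T@R   # world rays
    c=-R.T@t
    return c+p*((z-c[2])/p[:,2])[:,None]
def proj(P): return cv2.projectPoints(np.asarray(P,float),C["rvec"],t,K,None)[0][:,0]
def rail():
    d=json.load(open("rail.json"));return np.array(d["o"]),np.array(d["ex"]),np.array(d["ey"])
def W(x,y,z):
    o,ex,ey=rail();return o+x*ex+y*ey+[0,0,z]
def warp(img,z,s=2):   # rail-plane picture: col=(y+430)*s, row=(x+130)*s
    q=[(-120,-400),(-120,400),(120,400),(120,-400)]
    src=proj([W(x,y,z) for x,y in q]).astype(np.float32)
    dst=np.float32([((y+430)*s,(x+130)*s) for x,y in q])
    return cv2.warpPerspective(img,cv2.getPerspectiveTransform(src,dst),(860*s,260*s),flags=cv2.INTER_CUBIC)
E
python3 - <<'E'
from h import *
img=cv2.imread("pics/top.png")[...,::-1]
px=[(158,206),(509,189),(516,289),(161,307)]  # far+y, far-y, near-y, near+y
P=unproj(px,12);print(P.round(1))
print([np.linalg.norm(P[i]-P[(i+1)%4]).round(1) for i in range(4)])
o=P.mean(0);o[2]=0
ey=(P[0]-P[1]+P[3]-P[2]);ey[2]=0;ey/=np.linalg.norm(ey);ex=np.array([ey[1],-ey[0],0])
print(o,ex,ey)
json.dump(dict(o=list(o),ex=list(ex),ey=list(ey)),open("rail.json","w"))
a=warp(img,12,1);b=warp(img,100,1)
cv2.imwrite("pics/w.png",np.vstack([a,b])[:,30:830,::-1])
E
```

```text
[[ 605.1  436.    12. ]
 [ 661.7 -397.3   12. ]
 [ 423.4 -413.1   12. ]
 [ 371.7  420.5   12. ]]
[np.float64(835.2), np.float64(238.8), np.float64(835.1), np.float64(233.9)]
[515.4846283   11.52144922   0.        ] [0.99789792 0.06480538 0.        ] [-0.06480538  0.99789792  0.        ]
```

View pics/w.png

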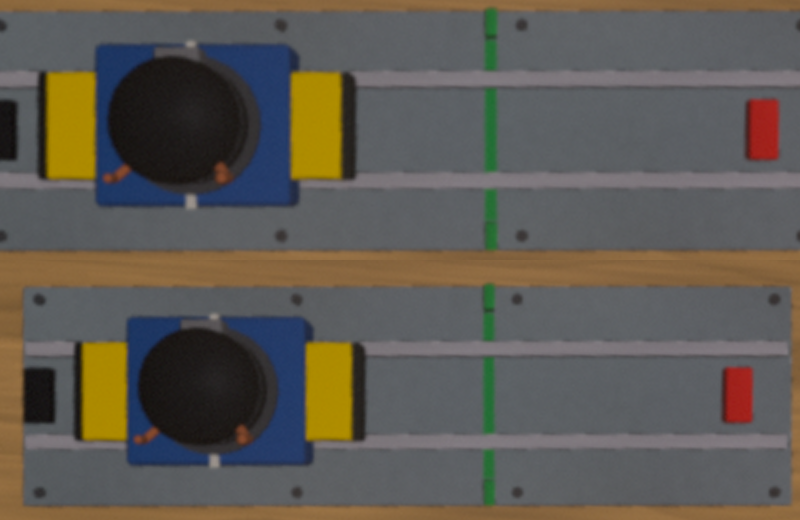

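Rail frame found: the mark is at rail y≈+90 in my coordinates, the carriage at −186 and the rail yaw is 3.7°. The first move goes over towards the rear of the carriage with the fingers shut.

Call:
carry_out:
  commands:
    - [[0,57,-15.6,0,0,0,9.9],[0,114,-31,0,0,0,9.9],[0,171,-47,0,0,0,9.9],[0,228,-62.5,0,0,0,9.9],[0,285,-78,0,0,0,9.9]]
  grip_force: 20

```text
time: 0.72
tool_pos: [401.3, -438.8, 249.9]
tcp_rot: [-180.0, 0.0, 3.7]
ft_force: [-0.3, -1.0, -0.3]
finger_gap: 0.2
```

Call:
carry_out:
  commands:
    - [[0,40,-19,30,0,0,0],[0,80,-38,70,0,0,0],[0,115,-54,115,0,0,0],[0,140,-66,155,0,0,0],[0,144.5,-68.3,176,0,0,0]]

```text
time: 1.35
tool_pos: [539.5, -360.1, 70.6]
tcp_rot: [-179.8, 0.2, 3.9]
ft_force: [-0.0, -0.0, 0.6]
finger_gap: 0.1
```

```bash
cat >> h.py <<'E'
def mid(rows,w):
    # outermost blue edges, median over rows
    out=[]
    for m in w[rows].astype(float):
        b=cv2.GaussianBlur((m[:,2]-m[:,0])[None],(5,1),0)[0]
        i=np.where(b>35)[0]
        if len(i)>200: out.append((i[0]/2-430,(i[-1]+1)/2-430))
    return np.array(out)
def look(name=None):
    s=r.sense();img=viewer.snapshot("top");w=warp(img,100)
    e=mid(np.r_[2*(130-70):2*(130-62),2*(130+62):2*(130+70)],w)
    o,ex,ey=rail();p=s["tool_pos"]-o
    print("t",s["time"],"tool x y z",(p@ex).round(1),(p@ey).round(1),p[2].round(1),"yaw",s["tcp_rot"].round(2),"F",(s["ft_force"]@ey).round(2),
      "edges",np.median(e,0).round(2),"len",len(e), "mid",np.median(e.mean(1)).round(2))
    if name: cv2.imwrite(f"pics/{name}.png",img[...,::-1]);cv2.imwrite(f"pics/{name}w.png",w[::1,300:1100,::-1])
    # white line
    c=int((np.median(e.mean(1))+430)*2)
    for rs in (slice(2*(130-72),2*(130-67)),slice(2*(130+67),2*(130+72))):
        q=w[rs,c-20:c+20,0].astype(float).mean(0);q=np.clip(q-np.percentile(q,40),0,None);print(" white",((q*np.arange(c-20,c+20)).sum()/q.sum()/2-430+.25).round(2),q.max().round(0))
E
python3 - <<'E'
from h import *
look("a")
img=cv2.imread("pics/a.png")[...,::-1]
for z,xs in((12,(-60,60)),(12.5,(-30,30)),(34,(-105,105))):
    w=warp(img,z).astype(float)
    for x in xs:
        m=w[2*(130+x)-8:2*(130+x)+8].mean(0);g=np.clip(m[:,1]-np.maximum(m[:,0],m[:,2])-10,0,None);g[:800]=0
        print(z,x,((g*np.arange(len(g))).sum()/g.sum()/2-430+.25).round(2))
w=warp(img,30).astype(float);m=w[240:280].mean(0);i=np.where(m[:,0]-m[:,1]>60)[0];print("red",i[0]/2-430,i[-1]/2-430,"cam",-R.T@t)
E
```

```text
t 1.35 tool x y z -0.1 -372.4 70.6 yaw [-179.81    0.19    3.85] F -0.02 edges [-273.   -93.5] len 32 mid -183.0
 white -185.98 25.0
 white -185.69 83.0
12 -60 90.57
12 60 90.72
12.5 -30 90.55
12.5 30 90.64
34 -105 90.75
34 105 90.93
red 343.5 373.0 cam [ 574.73894562   83.22974239 1057.24250907]
```

Call:
carry_out:
  commands:
    - [[0,0,-10,0,0,0,0],[0,0,-18,0,0,0,0],[0,0,-24.5,0,0,0,0],[0,0,-31,0,0,0,0],[0,0,-37.5,0,0,0,0]]

```text
time: 2.02
tool_pos: [537.4, -325.0, 74.9]
tcp_rot: [180.0, -0.0, 3.7]
ft_force: [-0.4, -0.6, 0.3]
finger_gap: -0.0
```

Call:
carry_out:
  commands:
    - [[0,0,-6.5,0,0,0,0],[0,0,-13,0,0,0,0],[0,0,-19.5,0,0,0,0],[0,0,-26,0,0,0,0],[0,0,-32.5,0,0,0,0]]

```text
time: 2.65
tool_pos: [535.1, -292.4, 74.3]
tcp_rot: [180.0, 0.0, 3.7]
ft_force: [0.6, -0.5, 1.0]
finger_gap: 0.1
```

```bash
python3 - <<'E'
from h import *
look("b")
E
```

```text
t 2.65 tool x y z -0.1 -304.5 74.3 yaw [180.     0.     3.73] F -0.49 edges [-250.5  -71. ] len 32 mid -160.75
 white -163.69 25.0
 white -163.45 83.0
```

Call:
carry_out:
  commands:
    - [[0,0,-6.5,0,0,0,0],[0,0,-13,0,0,0,0],[0,0,-19.5,0,0,0,0],[0,0,-26,0,0,0,0],[0,0,-25,-30,0,0,0]]

```text
time: 3.32
tool_pos: [531.5, -265.8, 101.5]
tcp_rot: [-179.8, 0.3, 3.8]
ft_force: [-0.2, -1.2, -0.2]
finger_gap: 0.3
```

```bash
python3 - <<'E'
from h import *
look("c")
E
```

```text
t 3.325 tool x y z -2.0 -277.7 101.5 yaw [-179.78    0.29    3.76] F -1.2 edges [-193.   -14.5] len 32 mid -103.75
 white -105.9 21.0
 white -106.08 81.0
```

Call:
carry_out:
  commands:
    - [[0,0,-30,-54,0,0,0],[0,0,-65,-105,0,0,0],[0,0,-118,-128,0,0,0],[0,0,-180,-128,0,0,0],[0,0,-242,-128,0,0,0]]

```text
time: 4.0
tool_pos: [517.8, -24.6, 233.1]
tcp_rot: [180.0, -0.1, 3.7]
ft_force: [1.2, 0.1, 0.7]
finger_gap: -0.1
```

Call:
carry_out:
  commands:
    - [[0,0,-62,0,0,0,0],[0,0,-124,0,0,0,0],[0,0,-183,20,0,0,0],[0,0,-223,68,0,0,0],[0,0,-243,126,0,0,0]]

```text
time: 4.62
tool_pos: [502.8, 219.1, 106.7]
tcp_rot: [-179.9, -0.3, 3.9]
ft_force: [1.0, 0.3, 0.1]
finger_gap: -0.3
```

```bash
python3 - <<'E'
from h import *
look("d")
E
```

```text
t 4.625 tool x y z 0.8 208.0 106.7 yaw [-179.91   -0.25    3.86] F 0.2 edges [-93.  84.] len 32 mid -4.5
 white -5.39 20.0
 white -5.94 85.0
```

```bash
cat > sim.py <<'E'
import numpy as np
from scipy.optimize import least_squares
def sim(c,v,fy,T,m,d,side,dt=0.002,fr=0.01):
    # fy(t): finger contact surface (mm); side +1 front bumper, -1 rear. returns c,v,max compression, compression
    mx=0;p=0;tr=[]
    s=lambda x:np.interp(x,*fy)
    pf=s(0)
    for i in range(int(round(T/dt))):
        f=s((i+1)*dt);fv=(f-pf)/dt;pf=f
        p=side*(c+side*145-f);F=0
        if p>0: F=-side*max(0,.03*p+.0008*side*(v-fv));mx=max(mx,p)   # N, mm
        a=(F-.001*d*v-fr*np.sign(v)*(abs(v)>.05))/m*1000
        v+=a*dt;c+=v*dt;tr.append((c,v,p))
    return c,v,mx,np.array(tr)
E
cat > fit.py <<'E'
from sim import *
# finger tool-y: time table
y0=-375.
tt=[1.35,1.4];yy=[y0,y0];t=1.4;Y=y0
for q in(10,18,24.5,31,37.5):t+=.125;tt.append(t);yy.append(y0+q)
Y=y0+37.5
for k in range(5):t+=.125;Y+=6.5;tt.append(t);yy.append(Y)
t+=.05;tt.append(t);yy.append(Y)
for k in range(4):t+=.125;Y+=6.5;tt.append(t);yy.append(Y)
t+=.125;tt+=[t,t+.01];yy+=[Y-1,Y-150]
tt=np.array(tt)-1.35;off=14.5
def res(p):
    m,d,o,lag=p
    c,v,mx,tr=sim(-185.8,0,(tt+lag,np.array(yy)+o),3.28,m,d,-1)
    f=lambda T:np.interp(T-1.35,.002*np.arange(1,len(tr)+1),tr[:,0])
    return np.r_[f(2.65)+163.55,f(3.325)+106,f(4.625)+5.7,(o-14.5)/2,(lag-.03)/.03*1,(m-5)/.5,(d-.6)/.2]
s=least_squares(res,[5,.6,14.5,.03],diff_step=.01);print(s.x,s.fun)
m,d,o,lag=s.x
c,v,mx,tr=sim(-185.8,0,(tt+lag,np.array(yy)+o),3.33,m,d,-1)
print("c,v now",c,v,"max comp",mx,"peak v",tr[:,1].max())
E
python3 fit.py
```

```text
[ 4.66781184  0.65637172 15.72812383  0.01626928] [-0.02270406 -0.23286406  0.08649469  0.61406192 -0.45769058 -0.66437632
  0.28185861]
c,v now -1.8259990646831785 68.55059156358085 max comp 20.03401710193492 peak v 89.53369721482433
```

```bash
cat > plan.py <<'E'
from sim import *
import sys
m,d=4.67,.656
def run(p,c0=-1.8,v0=68.5):
    A,u=p
    t=np.array([0,4.]);c,v,mx,tr=sim(c0,v0,(t,A+u*t),4,m,d,1)
    on=np.where(tr[:,2]>0)[0];e=on[-1];return tr,on[0]*.002,e*.002,tr[e,0],tr[e,1],mx
f=lambda p:np.array(run(p)[3:5])-[90.7,0]
s=least_squares(f,[150,32],diff_step=.01);print(s.x,s.fun,[np.round(x,2) for x in run(s.x)[1:]])
tr=run(s.x)[0]
for k in range(1,17):print(k,k*.125,"finger",(s.x[0]+s.x[1]*k*.125).round(1),"c,v,p",tr[int(k*62.5)-1].round(1))
E
python3 plan.py
```

```text
[178.92609218  26.33179753] [ 0.0001231  -0.00061447] [np.float64(0.98), np.float64(2.15), np.float64(90.7), np.float64(-0.0), np.float64(10.52)]
1 0.125 finger 182.2 c,v,p [  6.6  67.1 -30.7]
2 0.25 finger 185.5 c,v,p [ 15.   65.6 -25.7]
3 0.375 finger 188.8 c,v,p [ 23.   64.2 -20.9]
4 0.5 finger 192.1 c,v,p [ 31.   62.8 -16.2]
5 0.625 finger 195.4 c,v,p [ 38.7  61.5 -11.8]
6 0.75 finger 198.7 c,v,p [46.4 60.1 -7.4]
7 0.875 finger 202.0 c,v,p [53.7 58.8 -3.3]
8 1.0 finger 205.3 c,v,p [61.1 57.3  0.7]
9 1.125 finger 208.5 c,v,p [68.  53.4  4.3]
10 1.25 finger 211.8 c,v,p [74.3 46.9  7.4]
11 1.375 finger 215.1 c,v,p [79.6 38.8  9.4]
12 1.5 finger 218.4 c,v,p [83.9 29.6 10.4]
13 1.625 finger 221.7 c,v,p [87.  20.6 10.3]
14 1.75 finger 225.0 c,v,p [89.1 12.4  9. ]
15 1.875 finger 228.3 c,v,p [90.2  5.9  6.9]
16 2.0 finger 231.6 c,v,p [90.6  1.6  4. ]
```

Call:
carry_out:
  commands:
    - [[0,0,0,32,0,0,0],[0,0,0,32,0,0,0],[0,0,0,32,0,0,0],[0,0,-1.6,32,0,0,0],[0,0,-4.9,32,0,0,0]]

```text
time: 5.3
tool_pos: [502.7, 221.3, 75.8]
tcp_rot: [-180.0, -0.1, 3.7]
ft_force: [1.0, 0.7, -0.0]
finger_gap: -0.0
```

```bash
python3 - <<'E'
from h import *
look("e")
E
```

```text
t 5.3 tool x y z 0.9 210.1 75.8 yaw [-1.7996e+02 -1.3000e-01  3.6900e+00] F 0.61 edges [-49.5 127. ] len 32 mid 38.75
 white 37.99 21.0
 white 37.75 86.0
```

View pics/ew.png

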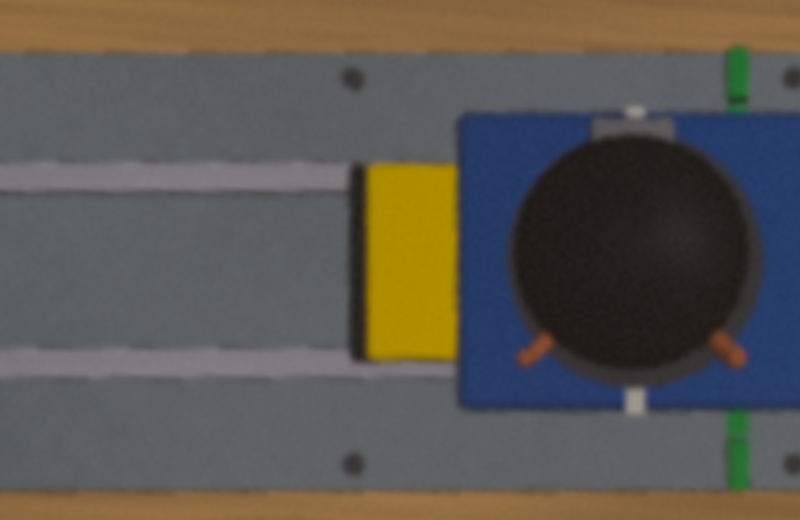

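```bash
sed -i 's/c0=-1.8,v0=68.5/c0=40.9,v0=60.5/;s/\[150,32\]/[195,26]/' plan.py; python3 plan.py
```

```text
[196.50432797  26.03407369] [-8.63104788e-09 -1.07909698e-07] [np.float64(0.33), np.float64(1.5), np.float64(90.7), np.float64(-0.0), np.float64(10.4)]
1 0.125 finger 199.8 c,v,p [48.3 59.2 -6.5]
2 0.25 finger 203.0 c,v,p [55.7 57.9 -2.4]
3 0.375 finger 206.3 c,v,p [62.8 56.1  1.4]
4 0.5 finger 209.5 c,v,p [69.6 51.7  5. ]
5 0.625 finger 212.8 c,v,p [75.6 44.9  7.8]
6 0.75 finger 216.0 c,v,p [80.7 36.5  9.6]
7 0.875 finger 219.3 c,v,p [84.7 27.5 10.4]
8 1.0 finger 222.5 c,v,p [87.6 18.6 10. ]
9 1.125 finger 225.8 c,v,p [89.4 10.8  8.6]
10 1.25 finger 229.0 c,v,p [90.3  4.8  6.3]
11 1.375 finger 232.3 c,v,p [90.7  1.1  3.4]
12 1.5 finger 235.6 c,v,p [90.7 -0.   0.1]
13 1.625 finger 238.8 c,v,p [90.7 -0.  -3.1]
14 1.75 finger 242.1 c,v,p [90.7 -0.  -6.4]
15 1.875 finger 245.3 c,v,p [90.7 -0.  -9.6]
16 2.0 finger 248.6 c,v,p [ 90.7  -0.  -12.9]
```

Call:
carry_out:
  commands:
    - [[0,0,-4.4,0,0,0,0],[0,0,-7.6,0,0,0,0],[0,0,-10.9,0,0,0,0],[0,0,-14.1,0,0,0,0],[0,0,-17.4,0,0,0,0]]

```text
time: 5.98
tool_pos: [500.5, 238.7, 74.2]
tcp_rot: [-180.0, 0.0, 3.7]
ft_force: [-0.2, -0.3, -0.3]
finger_gap: -0.0
```

```bash
python3 - <<'E'
from h import *
look("f")
E
```

```text
t 5.975 tool x y z -0.2 227.6 74.2 yaw [-1.80e+02  1.00e-02  3.72e+00] F -0.31 edges [-11.5 164.5] len 32 mid 76.5
 white 76.56 20.0
 white 75.87 84.0
```

```bash
cat > plan2.py <<'E'
from sim import *
m,d=4.67,.656
def run(p,c0=78.1,v0=41.8,F0=212.8):
    a,u=p
    t=np.array([0,.125,4.]);c,v,mx,tr=sim(c0,v0,(t,np.array([F0,F0+a,F0+a+u*3.875])),3,m,d,1)
    e=np.where(tr[:,2]>0)[0][-1];return tr,e*.002,tr[e,0],tr[e,1],mx
f=lambda p:np.array(run(p)[2:4])-[90.7,0]
s=least_squares(f,[3,28],diff_step=.01);print(s.x,s.fun,[np.round(x,2) for x in run(s.x)[1:]])
tr=run(s.x)[0]
for k in range(1,11):print(k,"rel",(s.x[0]+s.x[1]*(k-1)*.125).round(1),"c,v,p",tr[int(k*62.5)-1].round(1))
print("sens",[np.round(run(s.x,78.1+a,41.8+b,212.8+e)[2:4],1) for a,b,e in((1,0,0),(0,2,0),(0,0,1))])
E
python3 plan2.py
```

```text
[ 4.59758766 26.25085444] [ 0.00238368 -0.04555072] [np.float64(0.82), np.float64(90.7), np.float64(-0.05), np.float64(10.55)]
1 rel 4.6 c,v,p [82.7 32.6 10.3]
2 rel 7.9 c,v,p [86.2 23.4 10.5]
3 rel 11.2 c,v,p [88.6 14.8  9.6]
4 rel 14.4 c,v,p [90.   7.6  7.7]
5 rel 17.7 c,v,p [90.6  2.6  5.1]
6 rel 21.0 c,v,p [90.7  0.1  1.9]
7 rel 24.3 c,v,p [90.7 -0.  -1.4]
8 rel 27.6 c,v,p [90.7 -0.  -4.7]
9 rel 30.8 c,v,p [90.7 -0.  -7.9]
10 rel 34.1 c,v,p [ 90.7  -0.  -11.2]
sens [array([90.4, -1.6]), array([91.3, -0.6]), array([92.1,  1.7])]
```

Call:
carry_out:
  commands:
    - [[0,0,-4.6,0,0,0,0],[0,0,-7.9,0,0,0,0],[0,0,-11.2,0,0,0,0],[0,0,-14.4,0,0,0,0]]

```text
time: 6.52
tool_pos: [499.6, 253.0, 74.3]
tcp_rot: [180.0, 0.0, 3.7]
ft_force: [-0.4, 0.0, -0.6]
finger_gap: -0.1
```

```bash
python3 - <<'E'
from h import *
look("g")
E
```

```text
t 6.525 tool x y z -0.2 242.0 74.3 yaw [180.     0.     3.73] F 0.03 edges [  2.5 179. ] len 32 mid 90.75
 white 89.84 18.0
 white 89.82 84.0
```

Call:
carry_out:
  commands:
    - [[0,0,-5.3,0,0,0,0],[0,0,-11,0,0,0,0],[0,0,-20,0,0,0,0],[0,0,-30,0,0,0,0],[0,0,-38,0,0,0,0]]

```text
time: 7.2
tool_pos: [497.1, 291.6, 74.3]
tcp_rot: [-180.0, -0.0, 3.7]
ft_force: [-0.0, 0.3, 0.8]
finger_gap: 0.3
```

```bash
python3 - <<'E'
from h import *
look("i")
E
```

```text
t 7.2 tool x y z -0.2 280.6 74.3 yaw [-179.99   -0.      3.75] F 0.3 edges [  4.   180.25] len 32 mid 92.25
 white 91.91 17.0
 white 91.7 87.0
```

Call:
carry_out:
  commands:
    - [[0,0,0,0,0,0,0],[0,0,0,0,0,0,0],[0,0,0,0,0,0,0],[0,0,0,0,0,0,0],[0,0,0,0,0,0,0]]

```text
time: 7.88
tool_pos: [497.2, 290.6, 74.3]
tcp_rot: [-180.0, -0.0, 3.7]
ft_force: [-0.3, -0.7, 0.0]
finger_gap: 0.2
```

```bash
python3 - <<'E'
from h import *
look("j")
E
```

```text
t 7.875 tool x y z -0.1 279.6 74.3 yaw [-180.     -0.      3.71] F -0.64 edges [  4.5 180.5] len 32 mid 92.5
 white 91.97 19.0
 white 91.8 86.0
```

```bash
python3 - <<'E'
import cv2
w=cv2.imread("pics/jw.png");cv2.imwrite("pics/jc.png",w[:,400:800]);
E
```

```text
(no output)
```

View pics/jc.png

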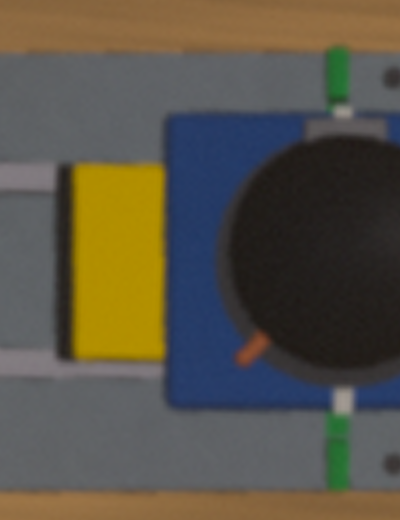

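The crop shows the white line (col ≈343) inside the green stripe's width (col ≈338), about 1–2 mm off. The carriage is at rest and the finger is clear of the bumper, so I'm handing in.

```bash
python3 - <<'E'
from h import *
look()
print(r.hand_in())
E
```

```text
t 7.925 tool x y z -0.1 279.7 74.3 yaw [-1.80e+02 -1.00e-02  3.71e+00] F 0.24 edges [  4.5 180.5] len 32 mid 92.5
 white 91.89 19.0
 white 91.8 86.0
the job is handed in; nothing more can be done
None
```

The carriage is standing free and at rest with its white line about 1 to 2 mm past the green mark, on the red-stop side. I handed the job in at about 7.9 s.

- **Push:** I pushed the rear bumper's black face at about 5 cm/s. A model fitted to the camera positions gives a peak carriage speed of about 9 cm/s. The measured average while coasting was 7.7 cm/s. The rear bumper was pressed in by at most about 20 mm of its 50 mm.
- **Brake:** The arm went over the top of the load to the front and retreated ahead of the front bumper to slow the carriage. That bumper was pressed in by about 10 mm, by the same model. The carriage stopped about 160 mm short of the red stop.
- **Last checks:** The white line was at 91.9 mm and the mark at 90.7 mm along the rail. The carriage moved no more than 0.1 mm over the last 0.7 s. The finger was about 30 mm clear of the front bumper.

**Checks that disagreed:**
- The enlarged picture puts the offset nearer 1.5 to 2 mm than the computed 1.2 mm.
- The midpoint of the blue housing's edges reads 0.6 mm further on than the white line, and I trusted the line.
- I left the small offset alone, because another nudge could have made it worse.

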